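# Put the dry boards away in the pull-out and lock it

### The job

The serving boards on the drying rail are dry: lift every one off its hook and stand it, handle up, in a slot of its own in the open drawer, lowering it gently instead of dropping it. When all are in, push the drawer fully shut and lock it by sliding the loose steel rod through both eyes, the fixed one and the one on the drawer, so that it stays there by itself. Leave the bowl, the colander and the pot holder where they are.

Things in the scene. Friction and masses are not known exactly. Their poses are not given: they have to be found in the camera images.
- unit: Grey steel pull-out unit standing on the table, fixed, 184 wide, 200 deep, 188 high. Origin on the table under the centre of its front face; its body extends along its +x, its front faces -x, y runs along the front. The roof is 10 thick.
- drawer (a joint): How far the white drawer is pulled out of the unit, in m: 0 = fully shut, 0.19 = fully out (it slides to the unit's -x). Starts open. It needs about 3 N and stays where left. Its front plate is 12 thick (outer face 12 in front of the unit's front face when shut), 156 wide, from 10 to 155 above the table.
- drawer_mid (a point): Centre of the drawer's inner floor, 22 above the table; axes as the unit's; moves with the drawer. The inside is 170 long (x) and 144 wide (y); walls and dividers rise 80 and 78 above the floor.
- slot0 (a point): Centre of the floor of drawer slot 0. The four slots lie side by side along the unit's y, each 170 long in x and 31 to 33 wide in y, between upright dividers; a slot takes one board standing on its lower edge, its broad faces along the dividers.
- slot1 (a point): Centre of the floor of drawer slot 1. The four slots lie side by side along the unit's y, each 170 long in x and 31 to 33 wide in y, between upright dividers; a slot takes one board standing on its lower edge, its broad faces along the dividers.
- slot2 (a point): Centre of the floor of drawer slot 2. The four slots lie side by side along the unit's y, each 170 long in x and 31 to 33 wide in y, between upright dividers; a slot takes one board standing on its lower edge, its broad faces along the dividers.
- slot3 (a point): Centre of the floor of drawer slot 3. The four slots lie side by side along the unit's y, each 170 long in x and 31 to 33 wide in y, between upright dividers; a slot takes one board standing on its lower edge, its broad faces along the dividers.
- eye_frame (a point): Centre of the fixed steel eye beside the drawer front, on the unit's frame: a ring of 6 mm wire, clear opening 23, its axis along the unit's y, 140 above the table, 36 in front of the unit's front face and 87 to the -y side of its middle.
- eye_drawer (a point): Centre of the like eye on the drawer front (moves with the drawer; clear opening 23, axis along y, 24 in front of the front plate). When the drawer is fully shut it lines up with the fixed eye, 50 further to +y.
- rail: Steel drying rail, fixed: a 450 long bar at height 235 on two posts, with four upturned hooks. Origin on the table; its y runs along the bar, the hooks point to its -x (the bar is at x = +55, the hook ends at x = -40).
- hook0 (a point): Top of hook 0's level arm (8 thick, along the rail's x), where a board hangs, 239 above the table. The hook's end, 36 towards the rail's -x, turns up 12 higher than this point.
- hook1 (a point): Top of hook 1's level arm (8 thick, along the rail's x), where a board hangs, 239 above the table. The hook's end, 36 towards the rail's -x, turns up 12 higher than this point.
- hook2 (a point): Top of hook 2's level arm (8 thick, along the rail's x), where a board hangs, 239 above the table. The hook's end, 36 towards the rail's -x, turns up 12 higher than this point.
- hook3 (a point): Top of hook 3's level arm (8 thick, along the rail's x), where a board hangs, 239 above the table. The hook's end, 36 towards the rail's -x, turns up 12 higher than this point.
- board0: Wooden serving board, alike with the others, 16 thick (x), 160 g; may be absent. Origin at the middle of its lower edge, z towards the handle. Body 100 wide (y) and 88 high; above it a handle 44 wide, to 140 in all, with a hole 20 wide from 92 to 126 high by which it hangs on a hook. To come off it must be raised 14 to 24 and then moved off the hook's end.
- board1: Wooden serving board, alike with the others, 16 thick (x), 160 g; may be absent. Origin at the middle of its lower edge, z towards the handle. Body 100 wide (y) and 88 high; above it a handle 44 wide, to 140 in all, with a hole 20 wide from 92 to 126 high by which it hangs on a hook. To come off it must be raised 14 to 24 and then moved off the hook's end.
- board2: Wooden serving board, alike with the others, 16 thick (x), 160 g; may be absent. Origin at the middle of its lower edge, z towards the handle. Body 100 wide (y) and 88 high; above it a handle 44 wide, to 140 in all, with a hole 20 wide from 92 to 126 high by which it hangs on a hook. To come off it must be raised 14 to 24 and then moved off the hook's end.
- board3: Wooden serving board, alike with the others, 16 thick (x), 160 g; may be absent. Origin at the middle of its lower edge, z towards the handle. Body 100 wide (y) and 88 high; above it a handle 44 wide, to 140 in all, with a hole 20 wide from 92 to 126 high by which it hangs on a hook. To come off it must be raised 14 to 24 and then moved off the hook's end.
- rod: Locking rod lying on the table, 140 g: a flat black plastic grip 50 long (x) x 36 wide (y) x 12 thick with a straight steel rod 12 in diameter, 90 long, out of its +x end. Origin under the middle of the grip; rod axis 6 above the underside.
- rod_tip (a point): Free end of the rod, on its axis, 115 from the middle of the grip.
- bowl: White ceramic salad bowl, 170 across, 70 high; a bystander. Origin under its centre.
- colander: Stainless colander with two loop handles, 160 across, 80 high; a bystander. Origin under its centre.
- pot_holder: Red silicone pot holder lying flat, 150 x 150 x 8; a bystander. Origin under its centre.

How it is judged:
By the outcome, as a careful person would: the job done as asked, in the order asked, and still so for the second after the job is handed in, with the robot touching nothing.
Of board0, board1, board2, board3 only 3 to 4 are there at a start; the rules pass over those that are not, and their reading is None.
At some moment in a run one of rod may be knocked a few centimetres aside while the robot is not near it.
It also fails if it takes over 200 s, if anything falls off the work surface, if the arm or the gripper's body presses on something with over 40 N, if the wrist force passes 120 N, or if a joint passes its speed limit or range.

### The arm

A 7-joint arm with a two-finger parallel gripper is mounted at the origin on the work surface. World frame = base frame: x ahead of the robot, y to its left, z up, the work surface at z = 0. Lengths are in m, angles in rad, forces in N, time in s.
With the tool pointing down it reaches from about 0.4 to 0.85 m from the base axis. Payload 4.5 kg.
Tool frame: the origin (TCP) lies midway between the tips of the shut fingers; the grasp point (between the pads) lies 19 mm behind it; z points along the fingers, y is the line along which they close (so a half turn about z gives the same grasp; the last joint's range is limited). The gripper opens to 88 mm and grips with 3 to 60 N. Pads are 18 mm wide; open, the fingers measure 123 mm over their backs; the gripper's body (75 mm by 187 mm) begins 45 mm behind the grasp point.
Start: joints at [1.18, 0.689, -0.195, 1.565, 0.157, 0.902, -0.215], TCP at [0.258, -0.569, 0.239] pointing down, gripper open.
Joint ranges: [-3.01, 3.01], [-0.46, 2.08], [-1.47, 1.51], [0.13, 2.56], [-1, 4.14], [0.04, 2.09], [-2.66, 2.66]. Speed limits (rad/s): [2.57, 2.57, 3.14, 3.14, 3.14, 3.14, 3.14].

### API

Orientations are given as a unit quaternion [x, y, z, w].
In Python, from plant import r gives the robot as it stands.
- The arm moves only by the tool move_arm, never from a script. Its argument "targets" is a list that holds one entry, the list of rows, each a list of 7 numbers: the opening, from 0 (shut) to 1 (fully open), then the shift along the tool's x, y, z in mm, then the turn, a rotation vector about the tool's x, y, z in degrees. In form: [[[claw, dx, dy, dz, ax, ay, az], ...]]. A call has 1 to 10 rows; each row is the pose to reach, as a shift and turn from the pose commanded when the call began, along the tool's axes at that moment; what a row does not reach only later rows make up. A row lasts 1/8 s, in which the tool goes at most 62.5 mm and 10.7 degrees, less where a joint would pass 70% of its speed; a pose out of reach is approached as far as the arm can. A call with a gripper value outside its range is refused whole. The fingers move at their own pace and stop on an object; "newtons" is the grip in N (left out, the last holds). Time passes only in rows, so rows that repeat a pose let the fingers close. It gives the time, the measured TCP pose, the force, the opening and the grip force at its end, in the units of the state.
- r.get_state(): the state, without advancing time (a new reading comes with each control period).
- r.snapshot(name): name is "scene" or "side" or "wrist"; returns the picture (480x640x3 uint8, red, green, blue); there is no depth.
- r.camera_info(name): a dict with "fx", "fy", "cx", "cy" (pixels), "R" (3x3) and "t" (3): a world point X has camera coordinates R X + t. Camera axes: x right, y down, z forward; pixel columns grow to the right and rows downward; lengths in m; the calibration is good to about 2 mm. A picture is of the moment at which its call begins: read the wrist's pose just before it. camera_info takes no time and is no camera call; for the wrist camera it gives the pose at the moment of the call.
- r.finish_job(): hands the job in; it is judged then, once.
The state is a dict: "clock": time; "q": joint angles; "qd": joint speeds; "joint_torque": joint torques, N m; "tool_pos": TCP position; "eef_rot": TCP orientation; "contact_force": force on the tool from outside, world axes, zero at the start; "moment": the same for the moment, N m; "opening": opening from 0.0 (shut) to 1.0 (fully open); "finger_force": force on a finger pad.
Only numpy, scipy, OpenCV 4.12 (cv2) and the standard library are available. Lean on these libraries where they do the work, as an engineer would, in place of code of your own. Each camera call takes 0.05 s, during which the arm holds its last target. There are 200 camera calls.

## Working session

There is one attempt and no reset: what is moved stays moved. The work goes in short steps, Python scripts to look and compute and a tool call to move; the robot and the scene stay as the last step left them, time stands still between calls to the robot, and variables do not carry over. Pictures are saved under pics/ and viewed, at most 19 in all, crops included, and the job is handed in when it is done.

Besides the shell and the picture viewer there is one more tool, called as name(argument=value, ...) on one line, values as JSON. move_arm: Moves the arm, as the interface text tells. Its arguments: {"type":"object","properties":{"targets":{"type":"array","items":{"type":"array","items":{"type":"array","items":{"type":"number"}}}},"newtons":{"type":"number"}},"required":["targets"]}

```bash
ls; mkdir -p pics; python3 - <<'E'
from plant import r
import cv2, numpy as np
for n in ["scene","side"]:
    im=r.snapshot(n); cv2.imwrite(f"pics/{n}0.png",im[:,:,::-1])
    c=r.camera_info(n); print(n,c)
s=r.get_state(); print(s)
E
```

```text
pics
scene {'fx': 433.27118273627644, 'fy': 433.27118273627644, 'cx': 309.57596936224445, 'cy': 243.8248360381503, 'R': array([[-0.99909971, -0.03995366,  0.01426462],
       [-0.03965865,  0.76019533, -0.64848303],
       [ 0.01506537, -0.64846492, -0.76109544]]), 't': array([0.54389696, 0.11423369, 1.17631176])}
side {'fx': 481.80895586989647, 'fy': 481.80895586989647, 'cx': 323.6097163878591, 'cy': 238.73235564284462, 'R': array([[ 8.56670641e-01, -5.15863459e-01,  5.51872560e-04],
       [-4.89799914e-01, -8.13722933e-01, -3.12971297e-01],
       [ 1.61899527e-01,  2.67843014e-01, -9.49762424e-01]]), 't': array([-0.44167548,  0.35813809,  1.41497834])}
{'clock': 0.1, 'q': array([ 1.17982573,  0.68990446, -0.19453649,  1.56624553,  0.15729368,
        0.90249529, -0.21511206]), 'qd': array([ 1.41113835e-04, -1.74937975e-03, -1.50948413e-04, -4.36096299e-03,
        3.81364379e-05,  1.68845281e-04, -6.50520121e-04]), 'joint_torque': array([-3.36958292e-03, -5.28504968e+01, -1.27127822e+00, -1.53838384e+01,
       -5.25069726e-02,  2.01526513e-03,  2.37943698e-05]), 'tool_pos': array([ 0.25730381, -0.56895043,  0.23798647]), 'eef_rot': array([ 9.77522790e-01,  2.10828139e-01, -2.26253178e-04, -7.99317378e-04]), 'contact_force': array([ 0.08342163,  0.27494983, -0.28382001]), 'moment': array([-0.02414975, -0.02368643, -0.0097908 ]), 'finger_force': 0.0, 'opening': 1.0005910403866214}
```

View pics/scene0.png

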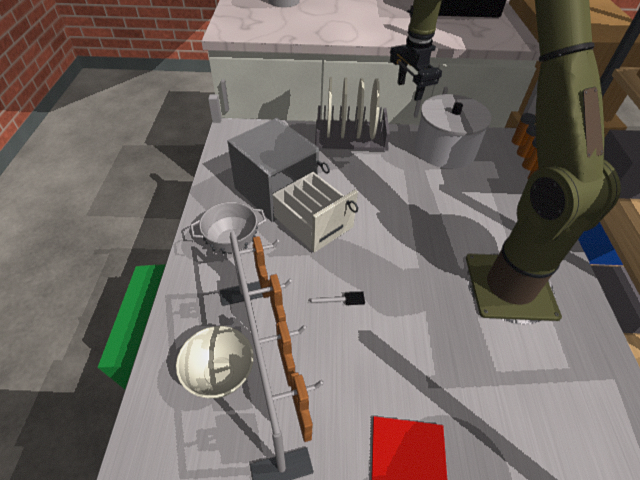

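View pics/side0.png

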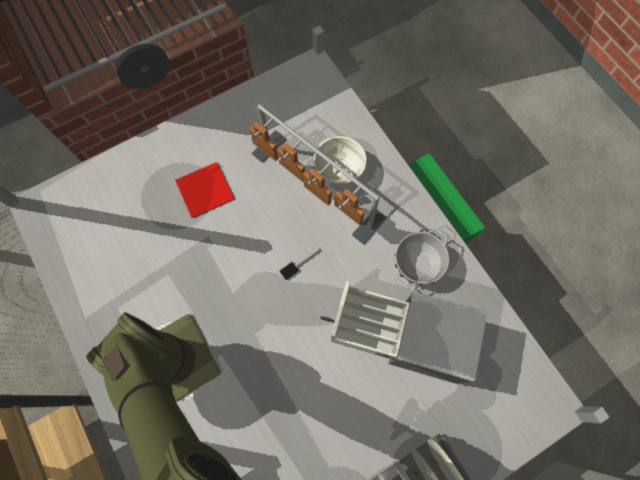

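Four boards hang on the rail; the drawer is open towards the robot and the rod lies at side (290,270)–(320,250). I'll zoom in to get exact pixels.

```bash
python3 - <<'E'
import cv2
a=cv2.imread("pics/side0.png"); b=cv2.imread("pics/scene0.png")
cv2.imwrite("pics/c1.png",cv2.resize(a[240:390,300:500],None,fx=4,fy=4,interpolation=cv2.INTER_CUBIC))
cv2.imwrite("pics/c2.png",cv2.resize(a[95:245,230:430],None,fx=4,fy=4,interpolation=cv2.INTER_CUBIC))
cv2.imwrite("pics/c3.png",cv2.resize(b[110:260,190:390],None,fx=4,fy=4,interpolation=cv2.INTER_CUBIC))
cv2.imwrite("pics/c4.png",cv2.resize(b[225:450,225:380],None,fx=2.6,fy=2.6,interpolation=cv2.INTER_CUBIC))
E
```

```text
(no output)
```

View pics/c1.png

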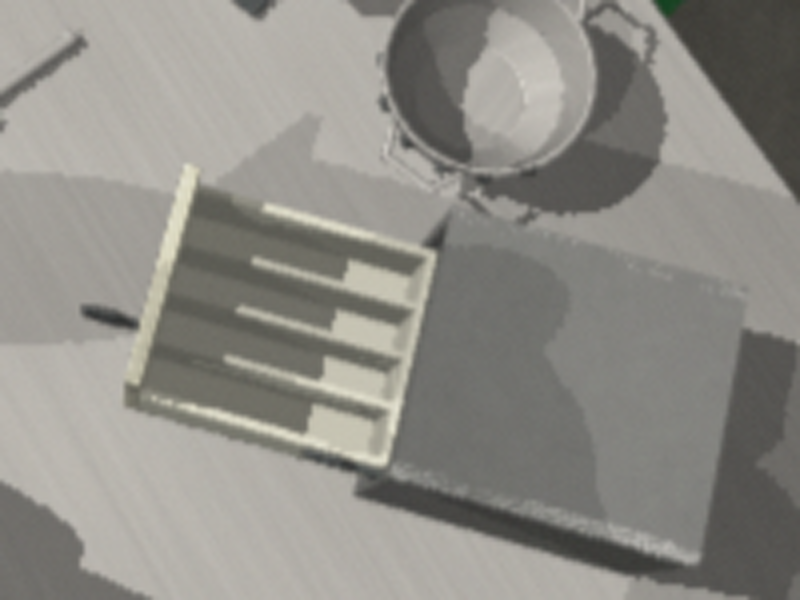

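View pics/c2.png

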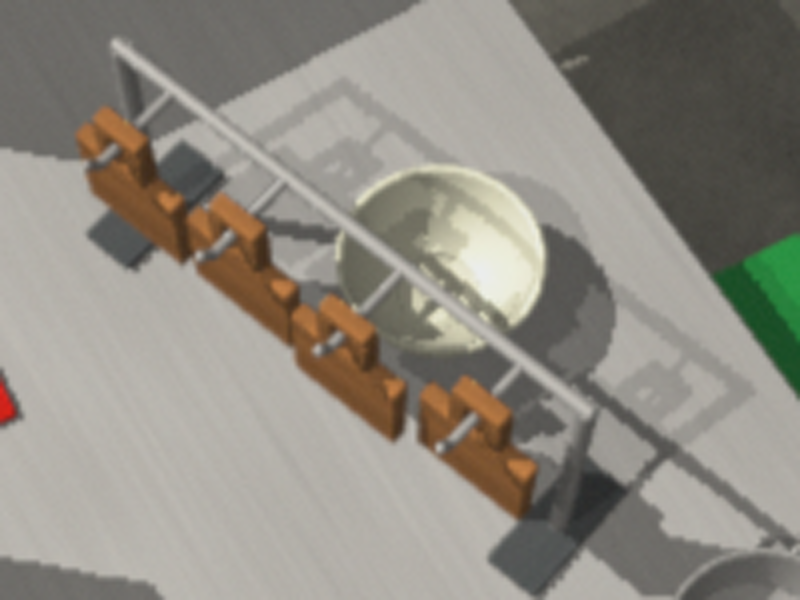

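View pics/c3.png

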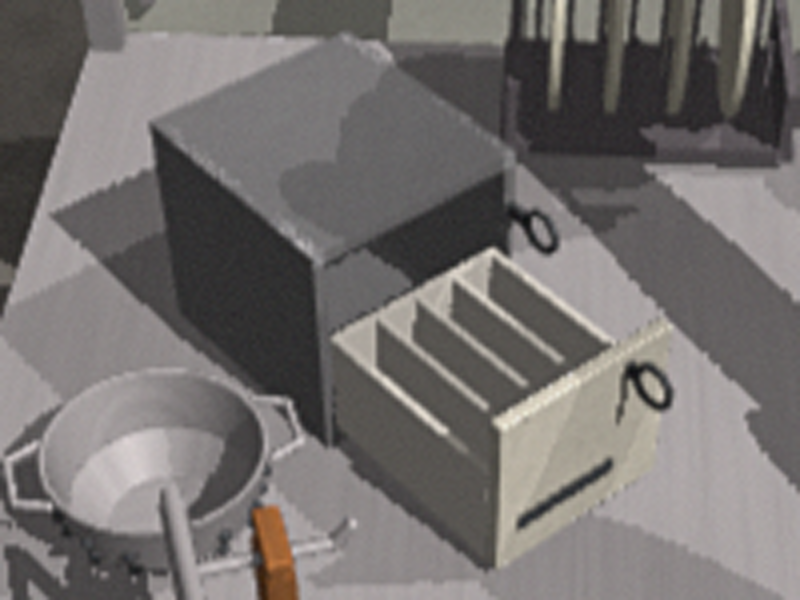

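View pics/c4.png

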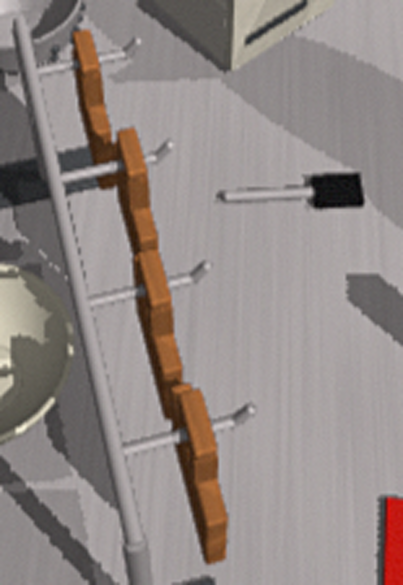

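```bash
cat > h.py <<'E'
import numpy as np, cv2
from plant import r
from scipy.optimize import least_squares
from scipy.spatial.transform import Rotation as Rot
def proj(c,X):
    p=np.atleast_2d(X)@c["R"].T+c["t"]; return np.c_[c["fx"]*p[:,0]/p[:,2]+c["cx"],c["fy"]*p[:,1]/p[:,2]+c["cy"]]
def onz(c,uv,z):
    uv=np.atleast_2d(uv); d=np.c_[(uv[:,0]-c["cx"])/c["fx"],(uv[:,1]-c["cy"])/c["fy"],np.ones(len(uv))]@c["R"]
    C=-c["R"].T@c["t"]; return C+d*((z-C[2])/d[:,2])[:,None]
def tri(c1,u1,c2,u2):
    return least_squares(lambda X:np.r_[proj(c1,X)[0]-u1,proj(c2,X)[0]-u2],[.6,0,.2])
def pose(x,y,yaw,P):  # planar pose of model points
    c,s=np.cos(yaw),np.sin(yaw); P=np.atleast_2d(P); return np.c_[x+c*P[:,0]-s*P[:,1],y+s*P[:,0]+c*P[:,1],P[:,2]]
E
cat > m1.py <<'E'
from h import *
S=r.camera_info("side"); K=r.camera_info("scene")
c1=lambda p:np.array(p)/4+[300,240]; c2=lambda p:np.array(p)/4+[230,95]; c3=lambda p:np.array(p)/4+[190,110]; c4=lambda p:np.array(p)/2.6+[225,225]
# unit
M=np.array([[0,.092,.188],[0,-.092,.188],[.2,.092,.188],[.2,-.092,.188]])
us=c1([(453,207),(390,467),(747,292),(697,562)]); uk=c3([(318,260),(513,160),(152,125),(345,38)])
D=np.array([[-.012,.078,.155],[-.012,-.078,.155]]); ds=c1([(184,165),(125,385)]); dk=c3([(498,425),(668,322)])
def f(p):
    X=pose(*p[:3],M); Y=pose(*p[:3],D-[p[3],0,0])
    return np.r_[(proj(S,X)-us).ravel(),(proj(K,X)-uk).ravel(),(proj(S,Y)-ds).ravel(),(proj(K,Y)-dk).ravel()]
o=least_squares(f,[.7,0,-.3,.17],loss="soft_l1"); U=o.x; print("unit",U,np.round(f(o.x),1))
ef=pose(*U[:3],[[-.036,-.087,.14]]); ed=pose(*U[:3],[[-.036-U[3],-.037,.14]])
print("eyes proj",(proj(K,np.r_[ef,ed])-[190,110])*4, ef, ed)
hs=c2([(95,160),(203,257),(318,350),(442,447)]); hk=c4([(250,410),(207,266),(168,146),(138,42)])
for a,b in zip(hs,hk):
    t=tri(S,a,K,b); print("tip",t.x,t.cost)
js=c2([(170,97),(281,183),(398,272),(517,368)]); jk=c4([(126,450),(92,300),(63,178),(40,70)])
for a,b in zip(js,jk):
    t=tri(S,a,K,b); print("junc",t.x,t.cost)
print("rod tip", onz(S,c1((82,40)),.006), onz(K,c4((220,196)),.006)); print("grip", onz(K,c4([(313,192),(362,190)]),.012), onz(S,(290,270),.012))
print("C",-S["R"].T@S["t"],-K["R"].T@K["t"])
E
python3 m1.py
```

```text
unit [ 0.60145801 -0.26830369 -0.81899395  0.16570445] [-1.  -1.1 -0.9  1.9 -0.5 -2.  -0.5  0.4 -1.6 -1.3  0.3 -3.  -1.4 -1.8
 -0.2 -2.8  0.2 -0.6 -0.2 -0.6  0.1 -0.4  0.3 -0.9]
eyes proj [[539.67538252 227.53592204]
 [649.15224103 379.86178361]] [[ 0.51332163 -0.30142437  0.14      ]] [[ 0.43667567 -0.14623622  0.14      ]]
tip [0.51457694 0.39665273 0.24421732] 3.831451809561905
tip [0.54680977 0.29032234 0.24225362] 0.7805710778487528
tip [0.58143411 0.18674241 0.24290185] 0.09510354313663998
tip [0.61515467 0.08126647 0.24342823] 0.7103528167819233
junc [0.59299842 0.42176246 0.2302232 ] 0.3972353929296494
junc [0.62677568 0.31689431 0.23378641] 0.15816593847072696
junc [0.66147976 0.21366069 0.23275491] 0.3564779147313688
junc [0.69429583 0.10779493 0.23330236] 0.1702595674767274
rod tip [[0.54428591 0.06664827 0.006     ]] [[0.54128609 0.07711402 0.006     ]]
grip [[0.44842748 0.07170024 0.012     ]
 [0.39923484 0.0668923  0.012     ]] [[0.42943979 0.05828815 0.012     ]]
C [ 0.32470209 -0.31541113  1.45622395] [0.53021607 0.69768767 0.96160565]
```

```bash
cat >> h.py <<'E'
def go(x,y,z,phi,s=None):
    """delta in tool axes (mm, deg) from measured pose to tool-down pose; phi=world angle of tool x, deg"""
    s=s or r.get_state(); R=Rot.from_quat(s["eef_rot"]); T=Rot.from_euler("z",phi,degrees=True)*Rot.from_quat([1,0,0,0])
    print("d",np.round(R.inv().apply(np.array([x,y,z])-s["tool_pos"])*1e3,1),"rot",np.round((R.inv()*T).as_rotvec(degrees=True),1))
E
python3 - <<'E'
from h import *
s=r.get_state(); W=r.camera_info("wrist"); R=Rot.from_quat(s["eef_rot"]).as_matrix()
C=-W["R"].T@W["t"]; print("cam in tool",R.T@(C-s["tool_pos"]),"\naxes in tool\n",(W["R"]@R).round(3),W["fx"])
go(.45,-.15,.44,43)
K=r.camera_info("scene"); print("pot",onz(K,[(440,165),(418,130),(355,140)],.0))
E
```

```text
cam in tool [ 0.07101086  0.00068006 -0.14751809] 
axes in tool
 [[ 0.     1.    -0.   ]
 [-0.962  0.    -0.273]
 [-0.273  0.     0.962]] 427.98999543987503
d [ 348.2 -302.6 -201.5] rot [ -0.1  -0.  -18.7]
pot [[ 1.11041344e-01 -5.04717967e-01  0.00000000e+00]
 [ 1.62490175e-01 -7.07758348e-01  1.11022302e-16]
 [ 4.02613065e-01 -6.30948369e-01  0.00000000e+00]]
```

move_arm(targets=[[[1,0,0,-60,0,0,0],[1,0,0,-120,0,0,0],[1,20,-20,-180,0,0,0],[1,70,-60,-200,0,0,-4],[1,120,-105,-200,0,0,-8],[1,170,-150,-200,0,0,-12],[1,220,-195,-200,0,0,-16],[1,270,-240,-200,0,0,-19],[1,320,-280,-200,0,0,-19],[1,348,-302,-200,0,0,-19]]])

```text
clock: 1.35
tool_pos: [0.4502, -0.1496, 0.4386]
eef_rot: [0.929, 0.369, -0.0, 0.0]
contact_force: [0.6, -0.6, 0.6]
opening: 0.999
finger_force: 0.0
```

```bash
python3 - <<'E'
from h import *
import pickle
W=r.camera_info("wrist"); im=r.snapshot("wrist"); pickle.dump(W,open("pics/w1.pkl","wb")); cv2.imwrite("pics/w1.png",im[:,:,::-1])
s=r.get_state(); print(s["tool_pos"],s["clock"])
U=[0.60145801,-0.26830369,-0.81899395,0.16570445]
print(proj(W,pose(*U[:3],[[0,.092,.188],[0,-.092,.188],[-.012-U[3],.078,.155],[-.012-U[3],-.078,.155]])))
E
```

```text
[ 0.4540462  -0.13920032  0.43902493] 1.4
[[546.75799882  58.1762672 ]
 [519.50792631 260.48946132]
 [339.507728    77.92319136]
 [337.63563499 236.96337345]]
```

View pics/w1.png

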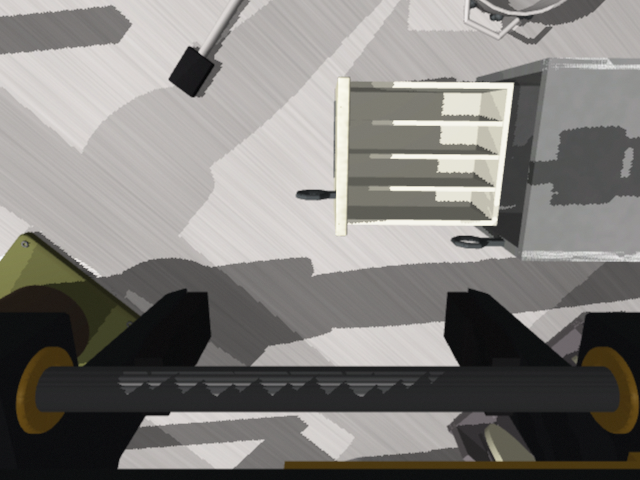

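Wrist view agrees with the fitted unit pose within about 1 px (roof corners 547,59 and 519,260; plate 338,78 / 337,235). Dividers are at rows ≈122, 156, 188. Next, the slot coordinates.

```bash
python3 - <<'E'
from h import *
import pickle
W=pickle.load(open("pics/w1.pkl","rb"));U=[0.60145801,-0.26830369,-0.81899395,0.16570445]
def un(P): c,s=np.cos(U[2]),np.sin(U[2]); d=P[:,:2]-U[:2]; return np.c_[c*d[:,0]+s*d[:,1],-s*d[:,0]+c*d[:,1]]
print("div",un(onz(W,[(470,122),(460,156),(450,188)],.100)).round(4))
print("walls",un(onz(W,[(480,85),(455,222),(513,84),(349,90),(497,222)],.102)).round(4))
print("rod grip",onz(W,[(191,71)],.012),"w",onz(W,[(184,46),(214,62),(170,80),(194,97)],.012).round(4))
for y in (-.054,-.018,.018,.054): print(y,pose(*U[:3],[[-.100,y,0]])[0].round(4))
t=pose(*U[:3],[[-.036,-.087,.14],[-.036-U[3],-.037,.14]]);print(proj(W,t))
go(.50,.17,.40,17.9)
E
```

```text
div [[-0.0328  0.038 ]
 [-0.0404  0.0013]
 [-0.0486 -0.0347]]
walls [[-0.0264  0.0761]
 [-0.0401 -0.074 ]
 [ 0.0087  0.0773]
 [-0.166   0.0704]
 [ 0.0087 -0.0738]]
rod grip [[0.42672636 0.06124804 0.012     ]] w [[0.4435 0.0855 0.012 ]
 [0.4547 0.0469 0.012 ]
 [0.4002 0.0739 0.012 ]
 [0.405  0.0392 0.012 ]]
-0.054 [ 0.4937 -0.2321  0.    ]
-0.018 [ 0.52   -0.2076  0.    ]
0.018 [ 0.5463 -0.183   0.    ]
0.054 [ 0.5726 -0.1584  0.    ]
[[467.79363731 241.82521555]
 [314.93138523 195.5191036 ]]
d [ 248.1 -189.7   41.3] rot [-0.2 -0.4 26.3]
```

move_arm(targets=[[[1,50,-35,0,0,0,5],[1,100,-72,10,0,0,12],[1,150,-110,20,0,0,20],[1,200,-150,30,0,0,26],[1,248,-190,40,0,0,26],[1,248,-190,40,0,0,26],[1,248,-190,40,0,0,26]]])

```text
clock: 2.28
tool_pos: [0.4998, 0.1564, 0.3982]
eef_rot: [0.989, 0.151, -0.001, 0.001]
contact_force: [0.1, 0.0, 1.0]
opening: 1.001
finger_force: 0.0
```

```bash
python3 - <<'E'
from h import *
import pickle
W=r.camera_info("wrist"); im=r.snapshot("wrist"); pickle.dump(W,open("pics/w2.pkl","wb")); cv2.imwrite("pics/w2.png",im[:,:,::-1])
s=r.get_state(); print(s["tool_pos"],s["clock"])
b=im[:,:,0].astype(int)-im[:,:,2]
E
```

```text
[0.50009952 0.15529635 0.39850268] 2.325
```

View pics/w2.png

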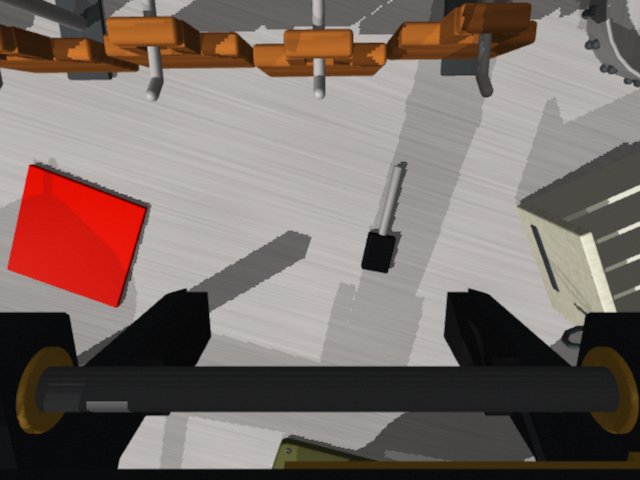

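Handle tops are visible at (318,42), (140,30) and (498,12); I'll shift the camera over the rail to see all four.

move_arm(targets=[[[1,40,-25,0,0,0,0],[1,80,-50,0,0,0,0],[1,100,-60,0,0,0,0],[1,100,-60,0,0,0,0],[1,100,-60,0,0,0,0]]])

```text
clock: 2.95
tool_pos: [0.5775, 0.2417, 0.3989]
eef_rot: [0.989, 0.149, -0.0, 0.001]
contact_force: [-0.1, -0.5, -0.1]
opening: 0.998
finger_force: 0.0
```

```bash
python3 - <<'E'
from h import *
import pickle
W=r.camera_info("wrist"); im=r.snapshot("wrist"); pickle.dump(W,open("pics/w3.pkl","wb")); cv2.imwrite("pics/w3.png",im[:,:,::-1])
s=r.get_state(); print(s["tool_pos"],s["clock"])
E
```

```text
[0.57741418 0.24192117 0.39910671] 3.0
```

View pics/w3.png

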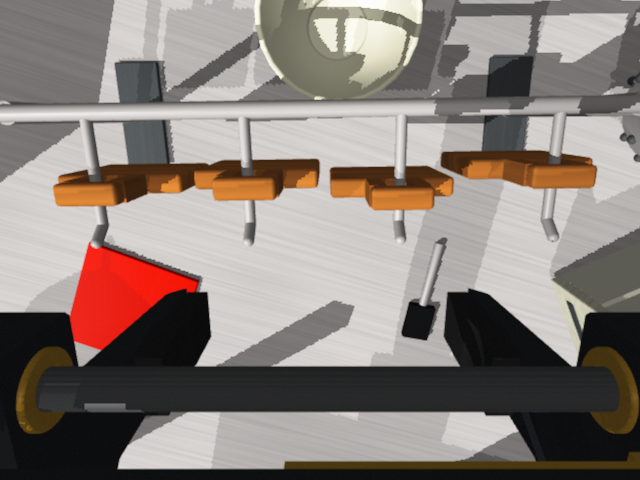

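```bash
python3 - <<'E'
from h import *
import pickle
W=pickle.load(open("pics/w3.pkl","rb"))
P=onz(W,[(88,194),(244,188),(401,197),(561,176)],.253); print(P.round(4))
t=onz(W,[(97,243),(249,239),(401,238),(554,237)],.251); print("tips",t.round(4)); d=t[3]-t[0]; print(np.degrees(np.arctan2(d[0],-d[1])),np.linalg.norm(d)/3)
E=onz(W,[(54,206),(122,204),(213,199),(275,199),(369,208),(433,208),(526,189),(596,186)],.253); 
for i in range(0,8,2): e=E[i+1]-E[i]; print(np.degrees(np.arctan2(e[0],-e[1])),np.linalg.norm(e))
for p in (P[3],): go(p[0],p[1],.30,17.5)
E
```

```text
[[0.5488 0.4048 0.253 ]
 [0.5847 0.3028 0.253 ]
 [0.6107 0.1974 0.253 ]
 [0.6568 0.0977 0.253 ]]
tips [[0.5145 0.3942 0.251 ]
 [0.5496 0.2907 0.251 ]
 [0.5825 0.1868 0.251 ]
 [0.6156 0.0823 0.251 ]]
17.96053977680369 0.10931271256976922
18.89186788262889 0.047509417440697393
17.187664152139384 0.042984908450411606
17.185684613323858 0.044684733478996895
19.669405393030267 0.0480202835506869
d [ 33.2 161.1  99.3] rot [ 0.1  0.  -0.3]
```

move_arm(targets=[[[0.75,15,50,20,0,0,0],[0.75,30,100,60,0,0,0],[0.75,33,150,90,0,0,0],[0.75,33,161,100,0,0,0],[0.75,33,161,120,0,0,0],[0.75,33,161,145,0,0,0],[0.75,33,161,170,0,0,0],[0.75,33,161,182,0,0,0],[0.75,33,161,182,0,0,0]]], newtons=30)

```text
clock: 4.12
tool_pos: [0.6566, 0.1003, 0.2168]
eef_rot: [0.989, 0.151, -0.0, 0.0]
contact_force: [0.2, -0.2, 0.0]
opening: 0.751
finger_force: 0.0
```

move_arm(targets=[[[0,0,0,0,0,0,0],[0,0,0,0,0,0,0],[0,0,0,0,0,0,0],[0,0,0,0,0,0,0],[0,0,0,0,0,0,0]]], newtons=30)

```text
clock: 4.75
tool_pos: [0.6576, 0.1002, 0.2175]
eef_rot: [0.989, 0.151, 0.001, 0.0]
contact_force: [0.1, -1.5, 5.2]
opening: 0.496
finger_force: 29.9
```

move_arm(targets=[[[0,0,0,-10,0,0,0],[0,0,0,-19,0,0,0],[0,0,0,-19,0,0,0],[0,-25,0,-19,0,0,0],[0,-50,0,-19,0,0,0],[0,-75,0,-19,0,0,0],[0,-100,0,-19,0,0,0],[0,-100,0,-60,0,0,0],[0,-100,0,-110,0,0,0],[0,-100,0,-110,0,0,0]]])

```text
clock: 6.0
tool_pos: [0.5637, 0.0715, 0.3305]
eef_rot: [0.989, 0.151, 0.004, -0.0]
contact_force: [0.5, 0.0, -1.6]
opening: 0.493
finger_force: 29.9
```

```bash
python3 - <<'E'
from h import *
s=r.get_state(); print(s["opening"],s["contact_force"],s["finger_force"])
go(.5733,-.1577,.327,43.1)
im=r.snapshot("wrist"); cv2.imwrite("pics/w4.png",im[:,:,::-1])
E
```

```text
0.49283669416106246 [ 0.51162482  0.03502144 -1.64735468] 29.88490831106901
d [-59.2 221.7   3.1] rot [  0.1  -0.5 -25.8]
```

View pics/w4.png

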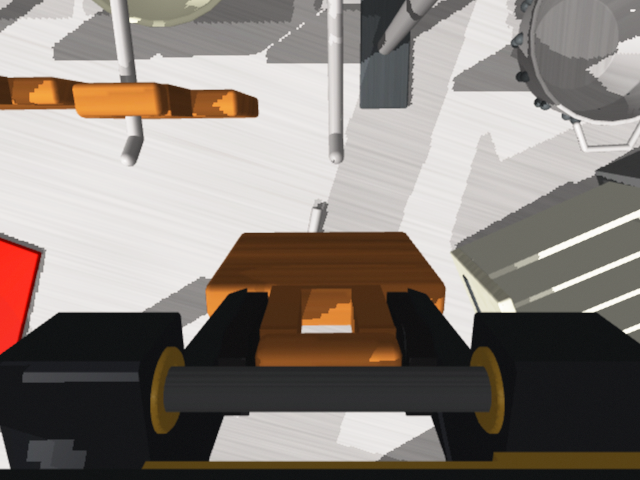

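Board hangs square in the fingers; the body's front lower corners are at about (207,310) and (445,310), upper edge (243,233)–(407,233). I'll check its pitch against the model.

```bash
python3 - <<'E'
from h import *
s=r.get_state(); W=r.camera_info("wrist"); R=Rot.from_quat(s["eef_rot"]).as_matrix()
for p in (0,4,-4):
    P=np.array([[sx*.008,sy,h] for h,sy in ((0,.05),(0,-.05),(.088,.05),(.088,-.05)) for sx in (1,-1)])-[0,0,.104]
    P=Rot.from_euler("y",p,degrees=True).apply(P)*[1,1,-1]
    print(p,proj(W,s["tool_pos"]+P@R.T).round(0).tolist())
E
```

```text
0 [[408.0, 227.0], [407.0, 252.0], [243.0, 227.0], [245.0, 252.0], [448.0, 279.0], [445.0, 315.0], [203.0, 279.0], [206.0, 315.0]]
4 [[408.0, 238.0], [407.0, 263.0], [244.0, 238.0], [245.0, 263.0], [447.0, 281.0], [445.0, 318.0], [203.0, 281.0], [206.0, 318.0]]
-4 [[409.0, 215.0], [408.0, 240.0], [242.0, 215.0], [244.0, 240.0], [449.0, 277.0], [445.0, 312.0], [202.0, 277.0], [206.0, 312.0]]
```

move_arm(targets=[[[0,-15,50,0,0,0,-6],[0,-30,105,0,0,0,-13],[0,-45,160,0,0,0,-20],[0,-57,210,0,0,0,-26],[0,-57,222,0,0,0,-26],[0,-57,222,0,0,0,-26],[0,-57,222,0,0,0,-26]]])

```text
clock: 6.92
tool_pos: [0.5732, -0.1558, 0.3263]
eef_rot: [0.929, 0.371, -0.0, -0.001]
contact_force: [0.0, 0.4, -0.4]
opening: 0.496
finger_force: 29.9
```

```bash
python3 - <<'E'
from h import *
go(.5746,-.1565,.129,43.1)
E
```

```text
d [  0.4   1.9 197.3] rot [-0.1 -0.   0.4]
```

move_arm(targets=[[[0,0,2,35,0,0,0],[0,0,2,70,0,0,0],[0,0,2,100,0,0,0],[0,0,2,118,0,0,0],[0,0,2,136,0,0,0],[0,0,2,154,0,0,0],[0,0,2,172,0,0,0],[0,0,2,184,0,0,0],[0,0,2,192,0,0,0],[0,0,2,195,0,0,0]]])

```text
clock: 8.18
tool_pos: [0.5747, -0.1599, 0.1314]
eef_rot: [0.929, 0.369, -0.0, -0.0]
contact_force: [0.2, 0.1, -0.9]
opening: 0.496
finger_force: 29.9
```

move_arm(targets=[[[0,0,0,2,0,0,0],[0,0,0,4,0,0,0],[0,0,0,4,0,0,0]]])

```text
clock: 8.55
tool_pos: [0.5747, -0.1599, 0.1278]
eef_rot: [0.929, 0.369, 0.0, 0.0]
contact_force: [0.8, 0.4, -0.7]
opening: 0.495
finger_force: 29.9
```

move_arm(targets=[[[0,0,0,2,0,0,0],[0,0,0,3,0,0,0],[0,0,0,3,0,0,0]]])

```text
clock: 8.93
tool_pos: [0.5759, -0.1595, 0.1269]
eef_rot: [0.929, 0.369, 0.001, 0.001]
contact_force: [-2.7, 1.1, 11.3]
opening: 0.498
finger_force: 29.9
```

move_arm(targets=[[[0.68,0,0,-1,0,0,0],[0.68,0,0,-1,0,0,0],[0.68,0,0,-1,0,0,0],[0.68,0,0,-25,0,0,0],[0.68,0,0,-60,0,0,0],[0.68,0,0,-110,0,0,0],[0.68,0,0,-160,0,0,0],[0.68,0,0,-200,0,0,0],[0.68,0,0,-200,0,0,0]]])

```text
clock: 10.05
tool_pos: [0.5765, -0.1598, 0.3279]
eef_rot: [0.929, 0.369, 0.003, 0.002]
contact_force: [0.3, -0.3, -0.5]
opening: 0.677
finger_force: 0.0
```

```bash
python3 - <<'E'
from h import *
go(.6107,.1974,.217,17.5)
im=r.snapshot("wrist"); cv2.imwrite("pics/w5.png",im[:,:,::-1])
E
```

```text
d [ 269.5 -237.1  110.8] rot [ 0.3 -0.3 25.8]
```

View pics/w5.png

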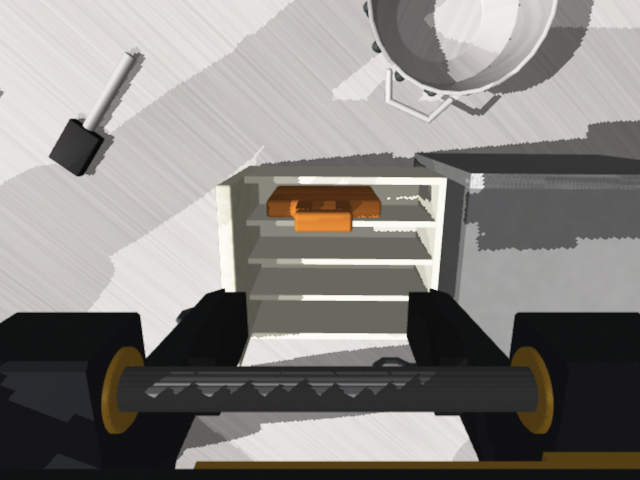

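Board stands in the outer (+y) slot. On to the next one.

move_arm(targets=[[[0.75,45,-40,0,0,0,4],[0.75,90,-79,0,0,0,9],[0.75,135,-119,0,0,0,14],[0.75,180,-158,0,0,0,20],[0.75,225,-198,0,0,0,26],[0.75,269,-237,20,0,0,26],[0.75,269,-237,40,0,0,26],[0.75,269,-237,60,0,0,26],[0.75,269,-237,60,0,0,26]]])

```text
clock: 11.22
tool_pos: [0.6058, 0.1961, 0.2613]
eef_rot: [0.989, 0.151, -0.003, 0.001]
contact_force: [0.6, -0.0, 0.3]
opening: 0.749
finger_force: 0.0
```

```bash
python3 - <<'E'
from h import *
go(.6107,.1974,.217,17.5)
E
```

```text
d [ 5.4  0.2 44.3] rot [ 0.1  0.4 -0.1]
```

move_arm(targets=[[[0.75,5,0,15,0,0.4,0],[0.75,5,0,30,0,0.4,0],[0.75,5,0,44,0,0.4,0],[0.75,5,0,44,0,0.4,0],[0,5,0,44,0,0.4,0],[0,5,0,44,0,0.4,0],[0,5,0,44,0,0.4,0],[0,5,0,44,0,0.4,0],[0,5,0,44,0,0.4,0]]], newtons=30)

```text
clock: 12.35
tool_pos: [0.6128, 0.1986, 0.2212]
eef_rot: [0.989, 0.151, 0.004, -0.001]
contact_force: [0.2, -1.2, 3.1]
opening: 0.498
finger_force: 30.0
```

move_arm(targets=[[[0,0,0,-10,0,0,0],[0,0,0,-19,0,0,0],[0,0,0,-19,0,0,0],[0,-25,0,-19,0,0,0],[0,-50,0,-19,0,0,0],[0,-75,0,-19,0,0,0],[0,-100,0,-19,0,0,0],[0,-100,0,-60,0,0,0],[0,-100,0,-110,0,0,0],[0,-100,0,-110,0,0,0]]])

```text
clock: 13.6
tool_pos: [0.5182, 0.1699, 0.3337]
eef_rot: [0.989, 0.151, 0.008, -0.002]
contact_force: [-0.3, 0.3, -2.5]
opening: 0.493
finger_force: 30.0
```

```bash
python3 - <<'E'
from h import *
s=r.get_state(); print(s["opening"],s["contact_force"])
go(.548,-.181,.327,43.1)
E
```

```text
0.49262737060799794 [-0.29016121  0.33200321 -2.52460441]
d [-76.2 343.9   5.2] rot [  0.1  -0.9 -25.8]
```

move_arm(targets=[[[0,-13,55,0,0,-0.5,-4],[0,-26,110,0,0,-0.9,-9],[0,-39,165,0,0,-0.9,-14],[0,-52,220,0,0,-0.9,-20],[0,-64,275,0,0,-0.9,-26],[0,-74,325,0,0,-0.9,-26],[0,-76,344,0,0,-0.9,-26],[0,-76,344,0,0,-0.9,-26],[0,-76,344,0,0,-0.9,-26]]])

```text
clock: 14.72
tool_pos: [0.5462, -0.1796, 0.3292]
eef_rot: [0.929, 0.371, -0.004, 0.0]
contact_force: [-0.3, 0.2, -1.4]
opening: 0.5
finger_force: 30.0
```

```bash
python3 - <<'E'
from h import *
go(.548,-.181,.133,43.1)
E
```

```text
d [  1.9   2.7 196.2] rot [-0.1  0.5  0.5]
```

move_arm(targets=[[[0,1,2,35,0,0.5,0],[0,1,2,70,0,0.5,0],[0,1,2,98,0,0.5,0],[0,1,2,116,0,0.5,0],[0,1,2,134,0,0.5,0],[0,1,2,152,0,0.5,0],[0,1,2,170,0,0.5,0],[0,1,2,184,0,0.5,0],[0,1,2,192,0,0.5,0],[0,1,2,195,0,0.5,0]]])

```text
clock: 15.98
tool_pos: [0.5471, -0.1838, 0.1343]
eef_rot: [0.929, 0.37, -0.0, -0.0]
contact_force: [0.2, -0.4, -0.7]
opening: 0.493
finger_force: 30.0
```

move_arm(targets=[[[0,0,0,2,0,0,0],[0,0,0,3,0,0,0],[0,0,0,3,0,0,0]]])

```text
clock: 16.35
tool_pos: [0.5472, -0.1845, 0.1317]
eef_rot: [0.929, 0.369, 0.0, 0.0]
contact_force: [-0.3, 0.2, -1.7]
opening: 0.496
finger_force: 30.0
```

move_arm(targets=[[[0,0,0,2,0,0,0],[0,0,0,3,0,0,0],[0,0,0,3,0,0,0]]])

```text
clock: 16.73
tool_pos: [0.5478, -0.1841, 0.1303]
eef_rot: [0.929, 0.369, 0.001, 0.001]
contact_force: [-3.0, 0.6, 11.7]
opening: 0.495
finger_force: 30.0
```

On the floor; release and go to the next.

move_arm(targets=[[[0.68,0,0,-1,0,0,0],[0.68,0,0,-1,0,0,0],[0.68,0,0,-1,0,0,0],[0.68,0,0,-25,0,0,0],[0.68,0,0,-60,0,0,0],[0.68,0,0,-110,0,0,0],[0.68,0,0,-160,0,0,0],[0.68,0,0,-200,0,0,0],[0.68,0,0,-200,0,0,0],[0.68,0,0,-200,0,0,0]]])

```text
clock: 17.98
tool_pos: [0.5464, -0.1845, 0.3275]
eef_rot: [0.929, 0.369, -0.001, -0.0]
contact_force: [-0.6, 0.4, -0.7]
opening: 0.681
finger_force: 0.0
```

```bash
python3 - <<'E'
from h import *
go(.5847,.3028,.217,17.5)
E
```

```text
d [ 362.5 -327.9  110.5] rot [-0.1  0.1 25.8]
```

move_arm(targets=[[[0.75,40,-36,0,0,0,3],[0.75,82,-74,0,0,0,6],[0.75,124,-112,0,0,0,10],[0.75,166,-150,0,0,0,14],[0.75,208,-188,0,0,0,18],[0.75,250,-226,0,0,0,22],[0.75,292,-264,0,0,0,26],[0.75,334,-302,0,0,0,26],[0.75,362,-328,20,0,0,26],[0.75,362,-328,45,0,0,26]]])

```text
clock: 19.23
tool_pos: [0.5831, 0.3074, 0.2809]
eef_rot: [0.988, 0.154, -0.002, -0.001]
contact_force: [-0.8, -0.6, -0.1]
opening: 0.748
finger_force: 0.0
```

move_arm(targets=[[[0.75,0,0,10,0,0,0],[0.75,0,0,10,0,0,0]]])

```text
clock: 19.48
tool_pos: [0.5849, 0.3013, 0.2721]
eef_rot: [0.989, 0.15, -0.002, 0.001]
contact_force: [-0.1, -0.0, 0.8]
opening: 0.751
finger_force: 0.0
```

```bash
python3 - <<'E'
from h import *
go(.5847,.3028,.217,17.5)
E
```

```text
d [ 0.4 -1.6 55.1] rot [ 0.1  0.2 -0.2]
```

move_arm(targets=[[[0.75,0,-1,20,0,0,0],[0.75,0,-1,40,0,0,0],[0.75,0,-1,55,0,0,0],[0.75,0,-1,55,0,0,0],[0,0,-1,55,0,0,0],[0,0,-1,55,0,0,0],[0,0,-1,55,0,0,0],[0,0,-1,55,0,0,0],[0,0,-1,55,0,0,0]]], newtons=30)

```text
clock: 20.6
tool_pos: [0.5853, 0.304, 0.2193]
eef_rot: [0.989, 0.151, 0.0, -0.0]
contact_force: [-0.4, -0.8, 5.4]
opening: 0.498
finger_force: 30.0
```

move_arm(targets=[[[0,0,0,-10,0,0,0],[0,0,0,-19,0,0,0],[0,0,0,-19,0,0,0],[0,-25,0,-19,0,0,0],[0,-50,0,-19,0,0,0],[0,-75,0,-19,0,0,0],[0,-100,0,-19,0,0,0],[0,-100,0,-60,0,0,0],[0,-100,0,-110,0,0,0],[0,-100,0,-110,0,0,0]]])

```text
clock: 21.85
tool_pos: [0.4912, 0.2755, 0.3323]
eef_rot: [0.989, 0.151, 0.004, -0.002]
contact_force: [0.1, 0.1, -3.1]
opening: 0.498
finger_force: 30.0
```

```bash
python3 - <<'E'
from h import *
s=r.get_state(); print(s["opening"],s["contact_force"])
go(.5217,-.2055,.327,43.1)
E
```

```text
0.49759715662446335 [ 0.07125886  0.09763528 -3.0725337 ]
d [-114.2  468.2    3. ] rot [ -0.1  -0.5 -25.8]
```

move_arm(targets=[[[0,-13,52,0,0,0,-3],[0,-26,104,0,0,0,-6],[0,-39,156,0,0,-0.5,-10],[0,-52,208,0,0,-0.5,-14],[0,-65,262,0,0,-0.5,-18],[0,-78,316,0,0,-0.5,-22],[0,-91,370,0,0,-0.5,-26],[0,-104,424,0,0,-0.5,-26],[0,-114,465,0,0,-0.5,-26],[0,-114,468,0,0,-0.5,-26]]])

```text
clock: 23.1
tool_pos: [0.5185, -0.2115, 0.3264]
eef_rot: [0.931, 0.366, -0.006, 0.0]
contact_force: [-0.6, 1.3, -1.9]
opening: 0.494
finger_force: 30.0
```

move_arm(targets=[[[0,0,0,10,0,0,0],[0,0,0,10,0,0,0]]])

```text
clock: 23.35
tool_pos: [0.5193, -0.2049, 0.317]
eef_rot: [0.929, 0.371, -0.006, -0.001]
contact_force: [-0.5, -0.9, -2.0]
opening: 0.496
finger_force: 30.0
```

```bash
python3 - <<'E'
from h import *
go(.5217,-.2055,.132,43.1)
E
```

```text
d [  3.1   3.2 185. ] rot [-0.3  0.6  0.4]
```

move_arm(targets=[[[0,3,1,30,0,0.6,0],[0,3,1,60,0,0.6,0],[0,3,1,85,0,0.6,0],[0,3,1,103,0,0.6,0],[0,3,1,121,0,0.6,0],[0,3,1,139,0,0.6,0],[0,3,1,157,0,0.6,0],[0,3,1,172,0,0.6,0],[0,3,1,181,0,0.6,0],[0,3,1,185,0,0.6,0]]])

```text
clock: 24.6
tool_pos: [0.5215, -0.2061, 0.1331]
eef_rot: [0.929, 0.369, 0.0, -0.002]
contact_force: [0.3, 0.5, -0.9]
opening: 0.497
finger_force: 30.0
```

move_arm(targets=[[[0,0,0,2,0,0,0],[0,0,0,3,0,0,0],[0,0,0,3,0,0,0]]])

```text
clock: 24.98
tool_pos: [0.5217, -0.2065, 0.1308]
eef_rot: [0.929, 0.369, 0.001, -0.001]
contact_force: [-0.3, 0.2, -0.9]
opening: 0.5
finger_force: 30.0
```

move_arm(targets=[[[0,0,0,2,0,0,0],[0,0,0,3,0,0,0],[0,0,0,3,0,0,0]]])

```text
clock: 25.35
tool_pos: [0.5219, -0.2063, 0.1284]
eef_rot: [0.929, 0.369, 0.001, -0.001]
contact_force: [-1.1, 0.6, 6.0]
opening: 0.495
finger_force: 30.0
```

move_arm(targets=[[[0.68,0,0,0,0,0,0],[0.68,0,0,0,0,0,0],[0.68,0,0,0,0,0,0],[0.68,0,0,-25,0,0,0],[0.68,0,0,-60,0,0,0],[0.68,0,0,-110,0,0,0],[0.68,0,0,-160,0,0,0],[0.68,0,0,-200,0,0,0],[0.68,0,0,-200,0,0,0],[0.68,0,0,-200,0,0,0]]])

```text
clock: 26.6
tool_pos: [0.5209, -0.207, 0.3266]
eef_rot: [0.929, 0.369, -0.0, -0.002]
contact_force: [-0.5, -0.6, -0.6]
opening: 0.682
finger_force: 0.0
```

```bash
python3 - <<'E'
from h import *
go(.5488,.4048,.217,17.5)
E
```

```text
d [ 440.1 -425.5  111.4] rot [-0.2  0.  25.8]
```

move_arm(targets=[[[0.75,38,-37,0,0,0,3],[0.75,78,-75,0,0,0,6],[0.75,118,-113,0,0,0,9],[0.75,158,-152,0,0,0,12],[0.75,198,-191,0,0,0,15],[0.75,238,-230,0,0,0,18],[0.75,278,-269,0,0,0,21],[0.75,318,-308,0,0,0,24],[0.75,358,-347,0,0,0,26],[0.75,398,-386,0,0,0,26]]])

```text
clock: 27.85
tool_pos: [0.5454, 0.3479, 0.3269]
eef_rot: [0.989, 0.151, -0.001, -0.0]
contact_force: [0.9, -1.0, -0.0]
opening: 0.754
finger_force: 0.0
```

move_arm(targets=[[[0.75,20,-28,10,0,0,0],[0.75,20,-53,25,0,0,0],[0.75,20,-53,45,0,0,0],[0.75,20,-53,55,0,0,0],[0.75,20,-53,55,0,0,0],[0.75,20,-53,55,0,0,0]]])

```text
clock: 28.6
tool_pos: [0.5499, 0.4033, 0.2748]
eef_rot: [0.989, 0.15, 0.0, -0.002]
contact_force: [-1.0, 0.1, -0.7]
opening: 0.753
finger_force: 0.0
```

```bash
python3 - <<'E'
from h import *
go(.5488,.4048,.217,18.5)
E
```

```text
d [-0.7 -1.5 57.8] rot [-0.2 -0.1 -1.2]
```

move_arm(targets=[[[0.75,0,-1,20,0,0,-1],[0.75,0,-1,40,0,0,-1],[0.75,0,-1,57,0,0,-1],[0.75,0,-1,57,0,0,-1],[0,0,-1,57,0,0,-1],[0,0,-1,57,0,0,-1],[0,0,-1,57,0,0,-1],[0,0,-1,57,0,0,-1],[0,0,-1,57,0,0,-1]]], newtons=30)

```text
clock: 29.72
tool_pos: [0.5493, 0.4054, 0.2181]
eef_rot: [0.987, 0.159, 0.001, -0.002]
contact_force: [-0.4, 0.7, 3.7]
opening: 0.496
finger_force: 30.0
```

move_arm(targets=[[[0,0,0,-10,0,0,0],[0,0,0,-19,0,0,0],[0,0,0,-19,0,0,0],[0,-25,0,-19,0,0,0],[0,-50,0,-19,0,0,0],[0,-75,0,-19,0,0,0],[0,-100,0,-19,0,0,0],[0,-100,0,-60,0,0,0],[0,-100,0,-110,0,0,0],[0,-100,0,-110,0,0,0]]])

```text
clock: 30.98
tool_pos: [0.4556, 0.3748, 0.3311]
eef_rot: [0.987, 0.159, 0.004, -0.004]
contact_force: [-0.3, -0.1, -2.0]
opening: 0.498
finger_force: 30.0
```

```bash
python3 - <<'E'
from h import *
s=r.get_state(); print(s["opening"],s["contact_force"])
go(.4955,-.2300,.327,43.1)
E
```

```text
0.4979220360255649 [-0.27206962 -0.14030691 -2.04955424]
d [-152.2  586.7   -1. ] rot [ -0.3  -0.5 -24.8]
```

move_arm(targets=[[[0,-13,50,0,0,0,-3],[0,-27,104,0,0,0,-6],[0,-41,158,0,0,-0.5,-9],[0,-55,212,0,0,-0.5,-12],[0,-69,266,0,0,-0.5,-15],[0,-83,320,0,0,-0.5,-18],[0,-97,374,0,0,-0.5,-21],[0,-111,428,0,0,-0.5,-25],[0,-125,482,0,0,-0.5,-25],[0,-139,536,0,0,-0.5,-25]]])

```text
clock: 32.22
tool_pos: [0.49, -0.1814, 0.3245]
eef_rot: [0.929, 0.369, -0.005, -0.001]
contact_force: [0.7, -0.2, -1.0]
opening: 0.498
finger_force: 30.0
```

move_arm(targets=[[[0,10,40,5,0,0,0],[0,10,52,10,0,0,0],[0,10,52,10,0,0,0],[0,10,52,10,0,0,0],[0,10,52,10,0,0,0]]])

```text
clock: 32.85
tool_pos: [0.5333, -0.2095, 0.3156]
eef_rot: [0.929, 0.37, -0.004, -0.001]
contact_force: [-0.4, 0.3, -1.5]
opening: 0.493
finger_force: 30.0
```

```bash
python3 - <<'E'
from h import *
go(.4955,-.2300,.131,43.1)
E
```

```text
d [-40.3 -10.3 185. ] rot [-0.2  0.4  0.3]
```

move_arm(targets=[[[0,-20,-5,0,0,0.4,0],[0,-40,-10,0,0,0.4,0],[0,-40,-10,0,0,0.4,0],[0,-40,-10,0,0,0.4,0],[0,-40,-10,0,0,0.4,0]]])

```text
clock: 33.48
tool_pos: [0.4986, -0.23, 0.3157]
eef_rot: [0.929, 0.37, -0.0, -0.002]
contact_force: [0.7, 0.3, -1.6]
opening: 0.494
finger_force: 30.0
```

```bash
python3 - <<'E'
from h import *
go(.4955,-.2300,.131,43.1)
E
```

```text
d [ -2.5  -1.4 184.7] rot [-0.2 -0.1  0.3]
```

move_arm(targets=[[[0,-2,-1,30,0,0,0],[0,-2,-1,60,0,0,0],[0,-2,-1,85,0,0,0],[0,-2,-1,103,0,0,0],[0,-2,-1,121,0,0,0],[0,-2,-1,139,0,0,0],[0,-2,-1,157,0,0,0],[0,-2,-1,172,0,0,0],[0,-2,-1,181,0,0,0],[0,-2,-1,184,0,0,0]]])

```text
clock: 34.72
tool_pos: [0.4953, -0.2306, 0.1312]
eef_rot: [0.929, 0.369, -0.001, -0.002]
contact_force: [0.1, -0.3, -0.8]
opening: 0.496
finger_force: 30.0
```

move_arm(targets=[[[0,0,0,2,0,0,0],[0,0,0,3,0,0,0],[0,0,0,3,0,0,0]]])

```text
clock: 35.1
tool_pos: [0.4953, -0.2308, 0.1289]
eef_rot: [0.929, 0.369, -0.0, -0.002]
contact_force: [-0.2, -0.5, -1.5]
opening: 0.496
finger_force: 30.0
```

move_arm(targets=[[[0,0,0,2,0,0,0],[0,0,0,3,0,0,0],[0,0,0,3,0,0,0]]])

```text
clock: 35.48
tool_pos: [0.496, -0.231, 0.1271]
eef_rot: [0.929, 0.369, 0.0, -0.001]
contact_force: [-0.6, -0.4, 11.6]
opening: 0.495
finger_force: 30.0
```

move_arm(targets=[[[0.68,0,0,-1,0,0,0],[0.68,0,0,-1,0,0,0],[0.68,0,0,-1,0,0,0],[0.68,0,0,-25,0,0,0],[0.68,0,0,-60,0,0,0],[0.68,0,0,-110,0,0,0],[0.68,0,0,-160,0,0,0],[0.68,0,0,-200,0,0,0],[0.68,0,0,-200,0,0,0],[0.68,0,0,-200,0,0,0]]])

```text
clock: 36.72
tool_pos: [0.495, -0.2314, 0.3247]
eef_rot: [0.929, 0.369, -0.001, -0.002]
contact_force: [0.6, 0.2, -1.3]
opening: 0.683
finger_force: 0.0
```

```bash
python3 - <<'E'
from h import *
U=[0.6022,-0.2676,-0.81899,0.1657]
p=pose(*U[:3],[[-.23,.005,0]])[0]; print(p); go(p[0],p[1],.132,-46.9); s=r.get_state(); print(s["q"])
W=r.camera_info("wrist"); import pickle; pickle.dump(W,open("pics/w6.pkl","wb")); im=r.snapshot("wrist"); cv2.imwrite("pics/w6.png",im[:,:,::-1])
E
```

```text
[ 0.44877164 -0.09618023  0.        ]
d [  59.3 -129.   193.4] rot [-0.2  0.3 90.2]
[ 0.6687854   0.51924741 -0.51138962  1.67212568  0.28410484  1.03038463
 -0.74938761]
```

View pics/w6.png

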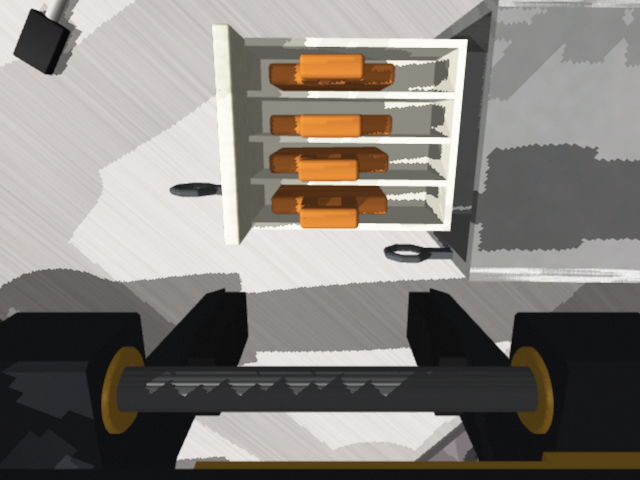

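All four boards stand in their own slots. Now to the drawer front with the fingers shut.

move_arm(targets=[[[0.3,8,-16,0,0,0,10],[0,16,-32,0,0,0,20],[0,24,-48,0,0,0,30],[0,32,-64,0,0,0,40],[0,40,-84,0,0,0,50],[0,50,-105,0,0,0,60],[0,59,-129,0,0,0,70],[0,59,-129,0,0,0,80],[0,59,-129,20,0,0,90],[0,59,-129,60,0,0,90]]], newtons=20)

```text
clock: 38.02
tool_pos: [0.4503, -0.0969, 0.2653]
eef_rot: [0.918, -0.397, -0.001, -0.001]
contact_force: [0.4, 0.1, -0.7]
opening: 0.005
finger_force: 0.0
```

move_arm(targets=[[[0,0,0,30,0,0,0],[0,0,0,30,0,0,0],[0,0,0,30,0,0,0]]])

```text
clock: 38.4
tool_pos: [0.45, -0.0968, 0.2364]
eef_rot: [0.918, -0.396, -0.002, -0.001]
contact_force: [0.2, 0.3, 0.9]
opening: 0.007
finger_force: 0.0
```

```bash
python3 - <<'E'
from h import *
p=[.4488,-.0962]; go(p[0],p[1],.134,-46.9)
E
```

```text
d [ -0.9   0.5 102.4] rot [-0.   0.2  0.2]
```

move_arm(targets=[[[0,0,0,40,0,0,0],[0,0,0,80,0,0,0],[0,0,0,102,0,0,0],[0,15,0,102,0,0,0],[0,30,0,102,0,0,0],[0,42,0,102,0,0,0],[0,54,0,102,0,0,0],[0,66,0,102,0,0,0],[0,78,0,102,0,0,0],[0,90,0,102,0,0,0]]])

```text
clock: 39.65
tool_pos: [0.5116, -0.1625, 0.1337]
eef_rot: [0.918, -0.396, -0.002, -0.001]
contact_force: [-3.1, 2.0, 2.1]
opening: 0.008
finger_force: 1.9
```

move_arm(targets=[[[0,12,0,0,0,0,0],[0,24,0,0,0,0,0],[0,36,0,0,0,0,0],[0,48,0,0,0,0,0],[0,60,0,0,0,0,0],[0,72,0,0,0,0,0],[0,84,0,0,0,0,0],[0,96,0,0,0,0,0],[0,100,0,0,0,0,0],[0,100,0,0,0,0,0]]])

```text
clock: 40.9
tool_pos: [0.5817, -0.235, 0.1336]
eef_rot: [0.918, -0.396, -0.0, -0.001]
contact_force: [0.7, -0.3, 0.6]
opening: 0.006
finger_force: 0.0
```

```bash
python3 - <<'E'
from h import *
p=pose(.6022,-.2676,-.819,[[-.022,.005,0]])[0]; go(p[0],p[1],.134,-46.9)
E
```

```text
d [15.8  2.4 -0.4] rot [-0.1  0.1  0.2]
```

move_arm(targets=[[[0,5,1,0,0,0,0],[0,10,2,0,0,0,0],[0,14,2,0,0,0,0],[0,16,2,0,0,0,0],[0,17,2,0,0,0,0],[0,17,2,0,0,0,0]]])

```text
clock: 41.65
tool_pos: [0.59, -0.2479, 0.1333]
eef_rot: [0.918, -0.396, -0.002, -0.001]
contact_force: [-1.3, 4.2, 1.0]
opening: 0.003
finger_force: 2.1
```

move_arm(targets=[[[0,2,0,0,0,0,0],[0,3,0,0,0,0,0],[0,4,0,0,0,0,0],[0,4,0,0,0,0,0]]])

```text
clock: 42.15
tool_pos: [0.59, -0.248, 0.1332]
eef_rot: [0.918, -0.396, -0.006, -0.002]
contact_force: [-7.5, 10.9, 8.4]
opening: 0.004
finger_force: 6.5
```

move_arm(targets=[[[0,-20,0,0,0,0,0],[0,-60,0,0,0,0,0],[0,-100,0,-30,0,0,0],[0,-110,0,-80,0,0,0],[0.5,-110,0,-130,0,0,0],[0.7,-110,0,-130,0,0,0],[0.7,-110,0,-130,0,0,0]]])

```text
clock: 43.02
tool_pos: [0.5176, -0.173, 0.2635]
eef_rot: [0.918, -0.397, -0.001, -0.0]
contact_force: [0.4, -0.9, -1.0]
opening: 0.317
finger_force: 0.0
```

```bash
python3 - <<'E'
from h import *
import pickle
W=r.camera_info("wrist"); im=r.snapshot("wrist"); pickle.dump(W,open("pics/w7.pkl","wb")); cv2.imwrite("pics/w7.png",im[:,:,::-1])
print(proj(W,pose(.6022,-.2676,-.819,[[-.036,-.087,.14],[-.036,-.037,.14],[-.012,.078,.155],[-.012,-.078,.155]])).round(0).tolist())
sc=r.snapshot("scene")[:,:,::-1]; sd=r.snapshot("side")[:,:,::-1]
a=cv2.resize(sc[110:320,190:400],(400,400),interpolation=cv2.INTER_CUBIC); b=cv2.resize(sd[200:400,260:460],(400,400),interpolation=cv2.INTER_CUBIC)
cv2.imwrite("pics/c8.png",np.hstack([a,b]))
go(.40,.05,.33,0)
E
```

```text
[[479.0, 84.0], [395.0, 84.0], [191.0, 34.0], [476.0, 35.0]]
d [-242.2  -67.1  -66.3] rot [ -0.1   0.4 -46.7]
```

View pics/w7.png

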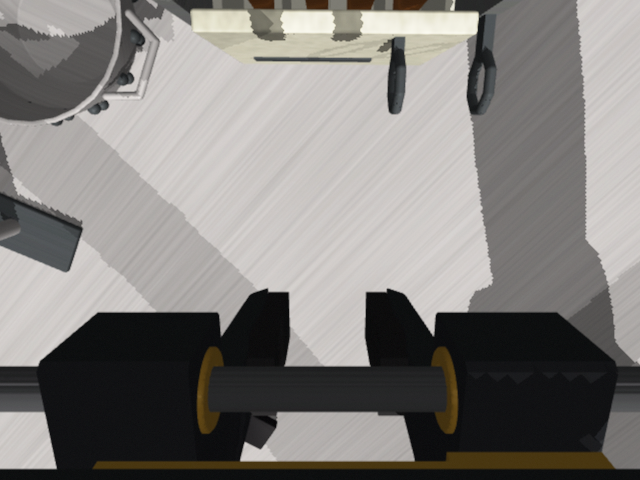

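Both eyes are aligned at rows ≈82 (columns 397 and 481), as predicted, with the plate flush: shut. Now locate the rod.

move_arm(targets=[[[0.7,-40,-10,-10,0,0,-8],[0.7,-80,-22,-20,0,0,-18],[0.7,-120,-34,-35,0,0,-28],[0.7,-160,-46,-50,0,0,-38],[0.7,-200,-57,-60,0,0,-46],[0.7,-240,-67,-66,0,0,-46],[0.7,-240,-67,-66,0,0,-46],[0.7,-240,-67,-66,0,0,-46]]])

```text
clock: 44.18
tool_pos: [0.4021, 0.0478, 0.3301]
eef_rot: [1.0, -0.006, -0.002, -0.001]
contact_force: [-0.2, 0.0, -0.9]
opening: 0.699
finger_force: 0.0
```

```bash
python3 - <<'E'
from h import *
import pickle
W=r.camera_info("wrist"); im=r.snapshot("wrist"); pickle.dump(W,open("pics/w8.pkl","wb")); cv2.imwrite("pics/w8.png",im[:,:,::-1])
print(r.get_state()["tool_pos"],proj(W,[[.427,.061,.012],[.542,.075,.006]]))
E
```

```text
[0.40224752 0.04749857 0.33012852] [[314.86343412 162.18574155]
 [299.00853153  47.1324224 ]]
```

View pics/w8.png

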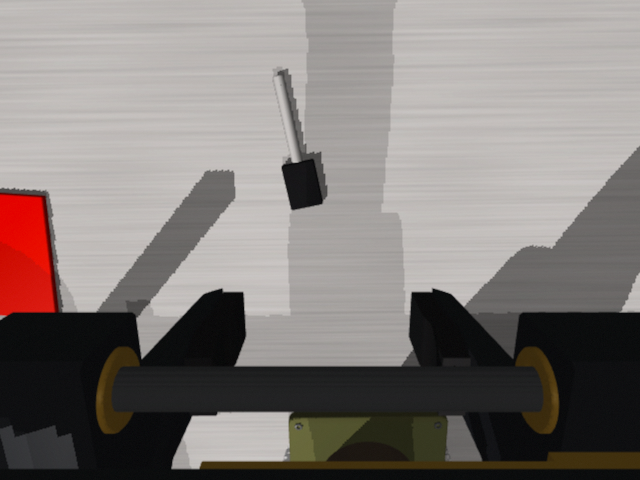

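The rod has been knocked: grip corners (283,165),(314,158),(323,203),(292,210), tip (280,72).

```bash
python3 - <<'E'
from h import *
import pickle
W=pickle.load(open("pics/w8.pkl","rb"))
g=onz(W,[(283,165),(314,158),(323,203),(292,210)],.012); print(g.round(4),g.mean(0)); t=onz(W,[(280,71)],.006)[0]; b=onz(W,[(297,160)],.006)[0]
c=g.mean(0); print(t,b,np.linalg.norm((t-c)[:2]),[np.degrees(np.arctan2(*(t-q)[[1,0]])) for q in (c,b)])
a=np.degrees(np.arctan2(*(t-c)[[1,0]])); print(a,np.hypot(*c[:2])); go(c[0],c[1],.10,a)
E
```

```text
[[0.4244 0.0954 0.012 ]
 [0.4314 0.0618 0.012 ]
 [0.3823 0.0529 0.012 ]
 [0.3748 0.0874 0.012 ]] [0.40325889 0.07438195 0.012     ]
[0.51961751 0.09524727 0.006     ] [0.42897279 0.08057679 0.006     ] 0.11821459303721263 [np.float64(10.166180395549418), np.float64(9.193372019281595)]
10.166180395549418 0.4100614697720985
d [  1.5 -26.3 230.2] rot [ -0.2   0.2 -10.9]
```

move_arm(targets=[[[0.7,3,-13,40,0,0,-5],[0.7,6,-26,90,0,0,-10.5],[0.7,6,-26,140,0,0,-10.5],[0.7,6,-26,190,0,0,-10.5],[0.7,6,-26,230,0,0,-10.5],[0.7,6,-26,270,0,0,-10.5],[0.7,6,-26,290,0,0,-10.5],[0.7,6,-26,290,0,0,-10.5],[0.7,6,-26,290,0,0,-10.5]]])

```text
clock: 45.35
tool_pos: [0.4154, 0.076, 0.0481]
eef_rot: [0.996, 0.084, -0.008, -0.001]
contact_force: [0.3, 0.9, -0.4]
opening: 0.697
finger_force: 0.0
```

```bash
python3 - <<'E'
from h import *
go(.408,.0753,.003,10.2)
E
```

```text
d [-6.7 -0.3 45.2] rot [-0.2  0.9 -0.6]
```

move_arm(targets=[[[0.7,-6,0,10,0,0.9,0],[0.7,-6,0,20,0,0.9,0],[0.7,-6,0,28,0,0.9,0],[0.7,-6,0,34,0,0.9,0],[0.7,-6,0,36,0,0.9,0],[0.7,-6,0,36,0,0.9,0]]])

```text
clock: 46.1
tool_pos: [0.4245, 0.078, 0.0249]
eef_rot: [0.996, 0.086, -0.016, -0.001]
contact_force: [-0.3, 0.7, -0.2]
opening: 0.703
finger_force: 0.0
```

```bash
python3 - <<'E'
from h import *
go(.408,.0753,.003,10.2); print(r.get_state()["q"].round(2))
E
```

```text
d [-16.   -0.1  22.4] rot [-0.2  1.8 -0.3]
[-0.25  0.9  -0.06  2.25  0.97  0.04 -2.65]
```

Joint 6 has hit its lower limit: the grip lies too near the base. I'll pick the rod by its shaft, set it down farther out, then regrasp the grip.

move_arm(targets=[[[0.7,10,0,-30,0,1.8,0],[0.7,30,0,-50,0,1.8,0],[0.7,34,0,-50,0,1.8,0],[0.7,34,0,-50,0,1.8,0],[0.7,34,0,-50,0,1.8,0]]])

```text
clock: 46.72
tool_pos: [0.4583, 0.0833, 0.0731]
eef_rot: [0.996, 0.086, -0.001, -0.001]
contact_force: [-1.4, -0.1, 0.0]
opening: 0.704
finger_force: 0.0
```

```bash
python3 - <<'E'
from h import *
go(.4565,.084,.003,10.2); print(r.get_state()["q"].round(2),r.get_state()["tool_pos"])
E
```

```text
d [-1.5 -0.8 70.1] rot [-0.2  0.1 -0.3]
[-0.07  0.81 -0.34  2.16  0.89  0.31 -2.57] [0.45829536 0.08334216 0.07312327]
```

move_arm(targets=[[[0.5,0,0,30,0,0,0],[0.5,0,0,50,0,0,0],[0.5,0,0,62,0,0,0],[0.5,0,0,68,0,0,0],[0.5,0,0,68,0,0,0],[0,0,0,68,0,0,0],[0,0,0,68,0,0,0],[0,0,0,68,0,0,0],[0,0,0,68,0,0,0],[0,0,0,68,0,0,0]]], newtons=20)

```text
clock: 47.98
tool_pos: [0.46, 0.0845, 0.0063]
eef_rot: [0.996, 0.086, 0.001, -0.002]
contact_force: [-0.4, 1.8, 4.7]
opening: 0.122
finger_force: 20.0
```

```bash
python3 - <<'E'
from h import *
s=r.get_state();print(s["opening"]*88,s["tool_pos"],s["q"].round(2))
go(.59,.02,.045,20)
E
```

```text
10.750082395921334 [0.45999643 0.08452778 0.00628847] [-0.25  0.94 -0.05  2.17  0.95  0.04 -2.63]
d [117.1  85.7 -38.9] rot [ -0.3  -0.1 -10.1]
```

```bash
python3 - <<'E'
from h import *
go(.541,-.022,.05,43.1)
E
```

```text
d [ 61.6 118.6 -44.1] rot [ -0.2  -0.2 -33.2]
```

move_arm(targets=[[[0,5,0,-20,0,0,0],[0,15,10,-44,0,0,-4],[0,25,40,-44,0,0,-12],[0,40,70,-44,0,0,-20],[0,52,98,-44,0,0,-28],[0,61,118,-44,0,0,-33],[0,61,118,-44,0,0,-33],[0,61,118,-44,0,0,-33],[0,61,118,-44,0,0,-33]]])

```text
clock: 49.1
tool_pos: [0.5393, -0.0203, 0.0496]
eef_rot: [0.93, 0.366, 0.001, -0.002]
contact_force: [-0.8, -0.3, -1.6]
opening: 0.122
finger_force: 20.0
```

```bash
python3 - <<'E'
from h import *
s=r.get_state();print(s["opening"]*88,s["q"].round(2)); go(.541,-.022,.008,43.1)
E
```

```text
10.709764580915422 [ 0.3   0.94 -0.59  1.94  0.97  0.57 -1.78]
d [-0.   2.5 41.6] rot [-0.2 -0.2 -0.1]
```

move_arm(targets=[[[0,0,0,15,0,0,0],[0,0,0,28,0,0,0],[0,0,0,36,0,0,0],[0,0,0,41,0,0,0],[0,0,0,43,0,0,0],[0,0,0,43,0,0,0],[0.4,0,0,43,0,0,0],[0.4,0,0,43,0,0,0],[0.5,0,0,30,0,0,0],[0.6,0,0,-10,0,0,0]]])

```text
clock: 50.35
tool_pos: [0.5389, -0.0219, 0.0596]
eef_rot: [0.931, 0.366, -0.001, -0.002]
contact_force: [0.5, -0.6, -0.2]
opening: 0.551
finger_force: 0.0
```

move_arm(targets=[[[0.7,-40,0,-50,0,0,0],[0.7,-80,0,-100,0,0,0],[0.7,-100,0,-150,0,0,0],[0.7,-100,0,-200,0,0,0],[0.7,-100,0,-200,0,0,0],[0.7,-100,0,-200,0,0,0]]])

```text
clock: 51.1
tool_pos: [0.4662, -0.0909, 0.2594]
eef_rot: [0.931, 0.366, 0.001, -0.002]
contact_force: [-0.2, -0.0, 0.7]
opening: 0.701
finger_force: 0.0
```

```bash
python3 - <<'E'
from h import *
import pickle
W=r.camera_info("wrist"); im=r.snapshot("wrist"); pickle.dump(W,open("pics/w9.pkl","wb"))
q=proj(W,[[.5,-.06,.012]])[0]; print(q); u,v=int(q[0]),int(q[1]); g=im.max(2); 
cv2.imwrite("pics/w9.png",im[:300,:,::-1])
n,L,st,ce=cv2.connectedComponentsWithStats((g[:285]<45).astype(np.uint8))
for i in range(1,n):
    if st[i,4]>200: print(st[i],ce[i].round(1),cv2.minAreaRect(np.argwhere(L==i)[:,::-1].astype(np.float32)))
E
```

```text
[327.03830015 147.65756092]
[ 307  123   40   56 2155] [326.5 150.1] ((326.5, 150.5), (55.0, 39.0), 90.0)
[570 159  19  61 619] [578.6 187.9] ((578.3268432617188, 188.83230590820312), (10.940842628479004, 59.680912017822266), 9.090277671813965)
```

View pics/w9.png

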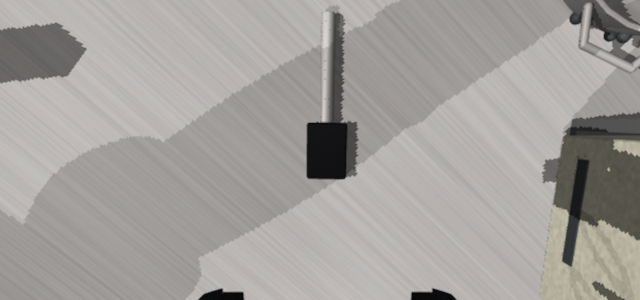

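```bash
python3 - <<'E'
from h import *
import pickle
W=pickle.load(open("pics/w9.pkl","rb"))
g=onz(W,[(326.5,150)],.012)[0]; t,b=onz(W,[(329,12),(328,124)],.006); print(g,t,b)
d=(t-g)[:2]; print(np.linalg.norm(d),np.degrees(np.arctan2(d[1],d[0]))); e=(t-b)[:2]; a=np.degrees(np.arctan2(e[1],e[0])); print(a)
go(g[0],g[1],.06,42.3); print(r.get_state()["q"].round(2))
E
```

```text
[ 0.49814732 -0.06105727  0.012     ] [0.5831956  0.01510647 0.006     ] [ 0.51565477 -0.0466139   0.006     ]
0.11416709226779045 41.845568265195865
42.421789294755065
d [ 43.7   0.9 198.7] rot [-0.2 -0.1  0.6]
[ 0.66  0.59 -0.9   1.96  0.59  0.88 -1.37]
```

move_arm(targets=[[[0.75,20,1,50,0,0,0.6],[0.75,41,1,100,0,0,0.6],[0.75,41,1,150,0,0,0.6],[0.75,41,1,190,0,0,0.6],[0.75,41,1,220,0,0,0.6],[0.75,41,1,238,0,0,0.6],[0.75,41,1,248,0,0,0.6],[0.75,41,1,255,0,0,0.6],[0.75,41,1,255,0,0,0.6]]])

```text
clock: 52.28
tool_pos: [0.4973, -0.0624, 0.0042]
eef_rot: [0.933, 0.361, 0.001, -0.002]
contact_force: [-0.5, -0.0, 0.3]
opening: 0.75
finger_force: 0.0
```

```bash
python3 - <<'E'
from h import *
go(.496,-.0629,.004,42.3); print(r.get_state()["q"].round(2))
E
```

```text
d [-1.3 -0.5  0.2] rot [-0.2 -0.1  0. ]
[ 0.29  0.98 -0.43  2.06  1.19  0.38 -1.95]
```

move_arm(targets=[[[0,0,0,0,0,0,0],[0,0,0,0,0,0,0],[0,0,0,0,0,0,0],[0,0,0,0,0,0,0],[0,0,0,0,0,0,0],[0,0,0,-40,0,0,0],[0,0,0,-90,0,0,0],[0,0,0,-140,0,0,0],[0,0,0,-190,0,0,0],[0,0,0,-190,0,0,0]]], newtons=45)

```text
clock: 53.52
tool_pos: [0.4994, -0.0631, 0.1973]
eef_rot: [0.933, 0.36, 0.004, -0.001]
contact_force: [0.7, -0.7, -1.0]
opening: 0.402
finger_force: 44.9
```

```bash
python3 - <<'E'
from h import *
s=r.get_state(); print(s["opening"]*88,s["finger_force"])
W=r.camera_info("wrist"); im=r.snapshot("wrist"); cv2.imwrite("pics/w10.png",im[:,:,::-1])
R=Rot.from_quat(s["eef_rot"]).as_matrix()
for dz in (-8,-2,4): print(dz,proj(W,s["tool_pos"]+np.array([[.118,0,dz*1e-3],[.028,0,-.002]])@R.T).round(1).tolist())
p=pose(.6022,-.2676,-.819,[[-.036,-.26,0]])[0]; print(p); go(p[0],p[1],.20,43.1)
E
```

```text
35.41940097967511 44.945350885391235
-8 [[324.0, -54.8], [324.5, 243.9]]
-2 [[324.1, -47.0], [324.5, 243.9]]
4 [[324.2, -39.8], [324.5, 243.9]]
[ 0.38769328 -0.41887085  0.        ]
d [-320.4  188.8   -6.2] rot [-0.  -0.2 -0.9]
```

View pics/w10.png

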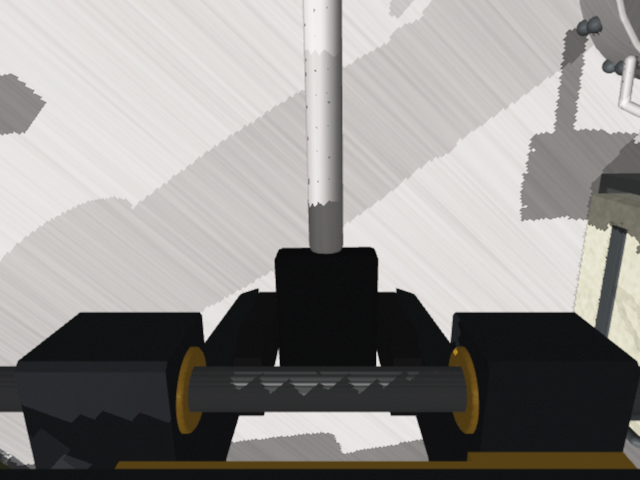

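Rod is centred (columns 323–326) and level in the grip. Moving to the outer side of the fixed eye.

move_arm(targets=[[[0,-30,18,-5,0,0,0],[0,-75,44,-5,0,0,-0.9],[0,-120,71,-5,0,0,-0.9],[0,-165,97,-5,0,0,-0.9],[0,-210,124,-5,0,0,-0.9],[0,-255,150,-5,0,0,-0.9],[0,-295,174,-5,0,0,-0.9],[0,-320,189,-5,0,0,-0.9],[0,-320,189,-5,0,0,-0.9],[0,-320,189,-5,0,0,-0.9]]])

```text
clock: 54.82
tool_pos: [0.3877, -0.4168, 0.1966]
eef_rot: [0.93, 0.369, 0.001, -0.003]
contact_force: [-0.7, -0.7, -1.9]
opening: 0.402
finger_force: 44.9
```

```bash
python3 - <<'E'
from h import *
s=r.get_state(); print(s["opening"]*88,s["q"].round(2))
p=pose(.6022,-.2676,-.819,[[-.036,-.235,0]])[0]; go(p[0],p[1],.138,43.1)
E
```

```text
35.350721744942106 [ 1.21  0.79 -0.84  1.76  0.72  0.94 -0.75]
d [23.4  1.9 58.6] rot [-0.3 -0.2  0.2]
```

move_arm(targets=[[[0,0,2,20,0,0,0],[0,0,2,40,0,0,0],[0,0,2,58,0,0,0],[0,10,2,58,0,0,0],[0,22,2,58,0,0,0],[0,22,2,58,0,0,0],[0,22,2,58,0,0,0]]])

```text
clock: 55.7
tool_pos: [0.4056, -0.4048, 0.1405]
eef_rot: [0.93, 0.368, 0.001, -0.001]
contact_force: [-0.4, 0.2, -1.3]
opening: 0.4
finger_force: 44.9
```

```bash
python3 - <<'E'
from h import *
p=pose(.6022,-.2676,-.819,[[-.036,-.235,0]])[0]; go(p[0],p[1],.138,43.1)
sc=r.snapshot("scene")[:,:,::-1]; sd=r.snapshot("side")[:,:,::-1]
s=r.get_state(); R=Rot.from_quat(s["eef_rot"]).as_matrix(); e=pose(.6022,-.2676,-.819,[[-.036,-.087,.14],[-.036,-.037,.14]]); T=s["tool_pos"]+np.array([[.117,0,-.002],[.04,0,-.002]])@R.T
for n in("scene","side"): print(n,proj(r.camera_info(n),np.r_[e,T]).round(1).tolist())
def crop(im,n): 
    u,v=proj(r.camera_info(n),e)[0].astype(int); print(n,u-35,v-35); return cv2.resize(im[v-35:v+35,u-35:u+35],(400,400),interpolation=cv2.INTER_CUBIC)
cv2.imwrite("pics/c11.png",np.hstack([crop(sc,"scene"),crop(sd,"side")]))
E
```

```text
d [ 2.3 -1.9  2.5] rot [-0.1 -0.1  0.1]
scene [[324.7, 167.0], [311.8, 174.2], [332.8, 161.4], [351.3, 151.1]]
side [[381.3, 354.0], [385.7, 335.7], [379.0, 366.7], [371.9, 396.2]]
scene 289 132
side 346 318
```

View pics/c11.png

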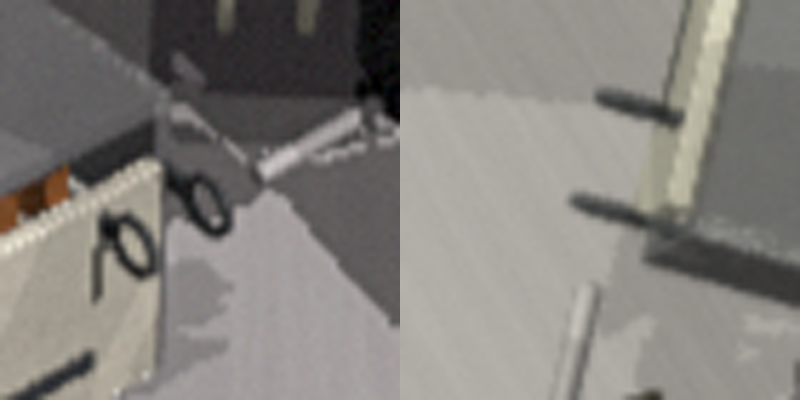

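Rod extension passes through the centre of both eyes in both views (scene crop: ring (208,205), rod line gives (208,203); side: ring (606,207), rod line (606,207)). Insert.

move_arm(targets=[[[0,5,-1,1,0,0,0],[0,12,-1,1,0,0,0],[0,19,-1,1,0,0,0],[0,26,-1,1,0,0,0],[0,33,-1,1,0,0,0],[0,40,-1,1,0,0,0],[0,46,-1,1,0,0,0],[0,46,-1,1,0,0,0]]])

```text
clock: 56.8
tool_pos: [0.4387, -0.3718, 0.1392]
eef_rot: [0.93, 0.368, 0.001, -0.002]
contact_force: [-0.5, -0.3, -1.0]
opening: 0.4
finger_force: 44.9
```

```bash
python3 - <<'E'
from h import *
s=r.get_state(); print(s["contact_force"],s["moment"],s["opening"]*88)
p=pose(.6022,-.2676,-.819,[[-.036,-.121,0]])[0]; go(p[0],p[1],.139,43.1)
E
```

```text
[-0.48049166 -0.31160303 -0.98155933] [-0.07321644 -0.0507033  -0.02856218] 35.19385966329056
d [69.6 -0.3  0.4] rot [-0.2 -0.2  0.1]
```

No contact; continue through the second eye.

move_arm(targets=[[[0,7,0,0,0,0,0],[0,14,0,0,0,0,0],[0,21,0,0,0,0,0],[0,28,0,0,0,0,0],[0,35,0,0,0,0,0],[0,42,0,0,0,0,0],[0,49,0,0,0,0,0],[0,56,0,0,0,0,0],[0,62,0,0,0,0,0],[0,62,0,0,0,0,0]]])

```text
clock: 58.05
tool_pos: [0.4839, -0.3294, 0.1394]
eef_rot: [0.93, 0.368, 0.001, -0.002]
contact_force: [-0.2, -0.0, -1.5]
opening: 0.395
finger_force: 44.9
```

move_arm(targets=[[[0,2,0,0,0,0,0],[0,4,0,0,0,0,0],[0,4,0,0,0,0,0]]])

```text
clock: 58.42
tool_pos: [0.4864, -0.3271, 0.1393]
eef_rot: [0.93, 0.368, 0.001, -0.002]
contact_force: [0.3, 0.9, -0.5]
opening: 0.402
finger_force: 44.9
```

```bash
python3 - <<'E'
from h import *
s=r.get_state(); print(s["contact_force"],s["moment"])
p=pose(.6022,-.2676,-.819,[[-.036,-.121,0]])[0]; go(p[0],p[1],.139,43.1)
E
```

```text
[ 0.32091143  0.86913724 -0.50958867] [-0.04370777  0.01638053  0.02192949]
d [ 4.2 -0.3  0.3] rot [-0.2 -0.2  0.1]
```

move_arm(targets=[[[0,2,0,0,0,0,0],[0,4,0,0,0,0,0],[0,5,0,0,0,0,0],[0,5,0,1,0,0,0],[0,5,0,2,0,0,0],[0,5,0,3,0,0,0],[0,5,0,4,0,0,0],[0,5,0,4,0,0,0]]])

```text
clock: 59.42
tool_pos: [0.4898, -0.3237, 0.1352]
eef_rot: [0.93, 0.368, 0.001, -0.002]
contact_force: [-0.2, -0.5, -0.2]
opening: 0.398
finger_force: 44.9
```

move_arm(targets=[[[0,0,0,1,0,0,0],[0,0,0,1,0,0,0]]])

```text
clock: 59.68
tool_pos: [0.4899, -0.3237, 0.1342]
eef_rot: [0.93, 0.368, 0.001, -0.002]
contact_force: [0.2, 0.5, -1.7]
opening: 0.4
finger_force: 44.9
```

move_arm(targets=[[[0,0,0,1,0,0,0],[0,0,0,1,0,0,0]]])

```text
clock: 59.92
tool_pos: [0.49, -0.3237, 0.1333]
eef_rot: [0.93, 0.368, 0.001, -0.002]
contact_force: [-0.4, 0.2, -0.4]
opening: 0.397
finger_force: 44.9
```

move_arm(targets=[[[0,0,0,1,0,0,0],[0,0,0,1,0,0,0]]])

```text
clock: 60.18
tool_pos: [0.49, -0.3238, 0.1325]
eef_rot: [0.93, 0.368, 0.001, -0.002]
contact_force: [-0.3, -1.0, 0.3]
opening: 0.399
finger_force: 45.0
```

move_arm(targets=[[[0.5,0,0,0,0,0,0],[0.6,0,0,0,0,0,0],[0.6,0,0,0,0,0,0],[0.6,0,0,0,0,0,0],[0.6,0,0,-10,0,0,0],[0.6,0,0,-25,0,0,0],[0.6,0,0,-60,0,0,0],[0.6,-20,0,-110,0,0,0],[0.6,-60,0,-150,0,0,0],[0.6,-60,0,-150,0,0,0]]])

```text
clock: 61.42
tool_pos: [0.4456, -0.3688, 0.2858]
eef_rot: [0.931, 0.365, 0.002, 0.001]
contact_force: [0.6, -0.0, 0.4]
opening: 0.599
finger_force: 0.0
```

```bash
python3 - <<'E'
from h import *
W=r.camera_info("wrist"); im=r.snapshot("wrist"); sc=r.snapshot("scene"); sd=r.snapshot("side")
f=lambda a:cv2.resize(a,(400,300),interpolation=cv2.INTER_AREA)[:,:,::-1]
z=lambda a,u,v:cv2.resize(a[v-37:v+38,u-50:u+50],(400,300),interpolation=cv2.INTER_CUBIC)[:,:,::-1]
cv2.imwrite("pics/c12.png",np.vstack([np.hstack([f(im),z(sc,320,167)]),np.hstack([f(sc),z(sd,390,350)])]))
E
```

```text
(no output)
```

View pics/c12.png

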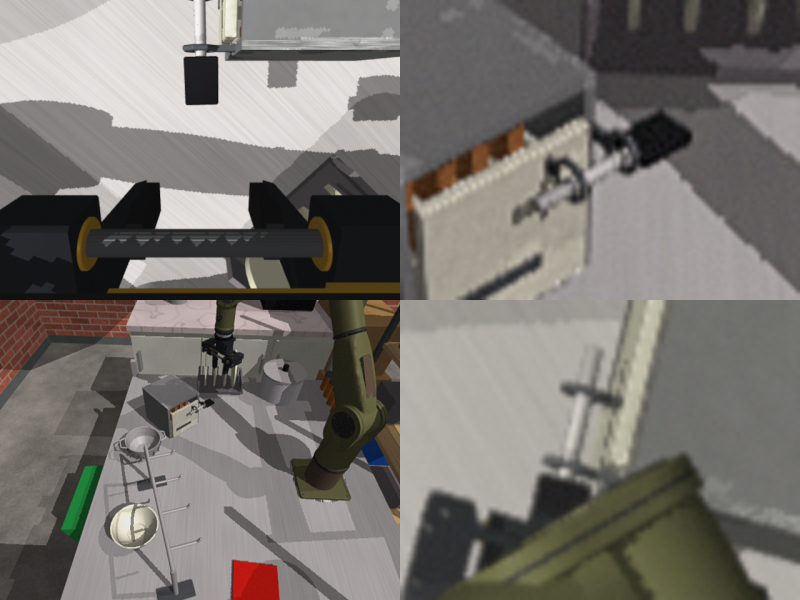

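The rod passes through both eyes and rests there by itself. The drawer is shut and the rail is empty.

```bash
python3 -c "
from plant import r
print(r.finish_job())"
```

```text
the job is handed in; nothing more can be done
None
```

All four boards are in their own slots, handle up. The drawer is shut and locked with the rod through both eyes, and the job is handed in at about 61 s; no verdict came back.

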